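# Slacken the board clamp whose thread may run either way

### The job

The circuit board has to come off its clamp later, so slacken the wing nut of the clamp that holds the circuit board: give it an eighth of a turn or more, then let go. Nobody marked whether its thread is left- or right-handed, so try it and turn whichever way gives. Leave the wing nut of the other clamp, the one holding the finned heat sink, as it is.

Things in the scene. Friction and masses are not known exactly. Their poses are not given: they have to be found in the camera images.
- board_grip (a point): Grip point of the dark wing nut on the clamp holding the small green circuit board: on its upright turning axis, 63 mm above the desk. The two wings make a bar 46 mm long (x), 10 mm thick (y: close the fingers along it), from 44 to 72 mm above the desk; below it a collar 20 mm wide on a steel strap whose top is at 37 mm. Base plate 62 x 100 mm, fixed to the desk. z up.
- board_nut (a joint): Turn of that nut in rad, 0 at the start (tight), positive counter-clockwise seen from above. It gives one way only, differing from start to start and not visible: that way it turns evenly against a friction of 0.06 N m for up to 1.75 rad and stays where left; the other way it stops hard within 0.1 rad (0.2 if forced by a strong grip).
- sink_grip (a point): The same point, with the same axes and sizes, on the wing nut of the other, like clamp, which holds a small aluminium heat sink with fins. Not to be turned. The clamps stand 0.1 to 0.3 m apart and may change places.
- sink_nut (a joint): Turn of the heat sink clamp's wing nut in rad, 0 at the start.

How it is judged:
By the outcome, as a careful person would: the job done as asked, in the order asked, and still so for the second after the job is handed in, with the robot touching nothing.
It also fails if it takes over 40 s, if anything falls off the work surface, if the arm or the gripper's body presses on something with over 40 N, if the wrist force passes 120 N, or if a joint passes its speed limit or range.

### The arm

A 7-joint arm with a two-finger parallel gripper is mounted at the origin on a cart in front of the work surface, level with it; the furniture and walls round the work are solid. World frame = base frame: x ahead of the robot, y to its left, z up, the work surface at z = 0. Lengths are in m, angles in rad, forces in N, time in s.
With the tool pointing down it reaches from about 0.4 to 0.85 m from the base axis. Payload 10.4 kg.
Tool frame: the origin (TCP) lies at the very end of the fingers, on their centre line; the grasp point (between the pads) lies 19 mm behind it; z points along the fingers, x is the direction in which the jaws open and shut, and the axes are right-handed (so a half turn about z gives the same grasp; the last joint's range is limited). The gripper opens to 87 mm and grips with 3 to 60 N. Pads are 19 mm wide; open, the fingers measure 117 mm over their backs; the gripper's body (75 mm by 190 mm) begins 51 mm behind the grasp point.
Start: joints at [-1.147, 0.332, -0.065, 1.46, 0.022, 1.35, -0.088], TCP at [0.27, 0.564, 0.223] pointing down, gripper open.
Joint ranges: [-2.6, 2.6], [-0.5, 2.12], [-1.47, 1.34], [0.16, 2.42], [-1.27, 4.41], [0.06, 2.06], [-2.6, 2.6]. Speed limits (rad/s): [2.22, 2.22, 2.79, 2.79, 3.14, 3.14, 3.14].

### API

Orientations are given as [roll, pitch, yaw] about the fixed x, y, z axes, in that order (R = Rz(yaw) Ry(pitch) Rx(roll)).
In Python, from rig import manip, grab_frame gives the robot as it stands.
- The arm moves only by the shell command python3 -m inch 'ROWS'. ROWS is JSON, a list of rows, each a list of 7 numbers: the turn, a rotation vector about the tool's x, y, z in units of 5 degrees (1.0 is 5 degrees), then the shift along the tool's x, y, z in units of 30 mm (1.0 is 30 mm), then the finger opening in mm, from 0 to 87. A call has exactly 10 rows; each row shifts and turns the commanded pose from where the row before left it, along the tool's axes as they then stand; what a row does not reach is not made up. A row lasts 1/10 s, in which the tool goes at most 50 mm and 8.59 degrees, less where a joint would pass 70% of its speed; a pose out of reach is approached as far as the arm can. A call is refused whole if a number of a shift passes 1 or a number of a turn 1, either way. A call with a gripper value outside its range is refused whole. The fingers move at their own pace and stop on an object; the grip force is fixed at half the most. Time passes only in rows, so rows that do not move let the fingers close, or fill a call up. It gives the time, the measured TCP pose, the force and the opening at its end, in the units of the state.
- manip.observe(): the state, without advancing time (a new reading comes with each control period).
- grab_frame(name): name is "scene" or "top" or "wrist"; returns a dict with "img" (420x560x3 uint8, red, green, blue), "range_z" (420x560 float32, m along the optical axis (not along the pixel's ray), 0 where there is no reading), "mtx" (3x3 intrinsics, pixels), "R" (3x3) and "t" (3): a world point X has camera coordinates R X + t. Camera axes: x right, y down, z forward; pixel columns grow to the right and rows downward; lengths in m; the calibration is good to about 2 mm. A picture is of the moment at which its call begins.
- manip.close_job(): hands the job in, once; it reports no verdict.
The state is a dict: "time": time; "joint_positions": joint angles; "joint_velocities": joint speeds; "joint_efforts": joint torques, N m; "ee_pos": TCP position; "orientation": TCP orientation; "ft_force": force on the tool from outside, world axes, zero at the start; "torque": the same for the moment, N m; "opening": opening from 0.0 (shut) to 1.0 (fully open).
Only numpy, scipy, OpenCV 4.12 (cv2) and the standard library are available. Lean on these libraries where they do the work, as an engineer would, in place of code of your own. Each camera call takes 0.05 s, during which the arm holds its last target.

## Working session

There is one attempt and no reset: what is moved stays moved. The work goes in short steps, Python scripts to look and compute and a shell command to move; the robot and the scene stay as the last step left them, time stands still between calls to the robot, and variables do not carry over. Pictures are saved under pics/ and viewed, and the job is handed in when it is done.

```bash
ls; mkdir -p pics; python3 - <<'E'
from rig import manip, grab_frame
import cv2, numpy as np
for n in ("scene","top"):
    f=grab_frame(n); cv2.imwrite(f"pics/{n}0.png",f["img"][:,:,::-1]); np.savez(f"{n}0.npz",**f)
s=manip.observe()
for k in("time","ee_pos","orientation","opening","ft_force"):print(k,s[k])
E
```

```text
pics
time 0.1
ee_pos [0.26992198 0.56335076 0.22186616]
orientation [3.14154162e+00 1.19742039e-03 1.12404084e+00]
opening 0.9989023015341635
ft_force [-0.00366505  0.46485369 -0.59318416]
```

View pics/scene0.png

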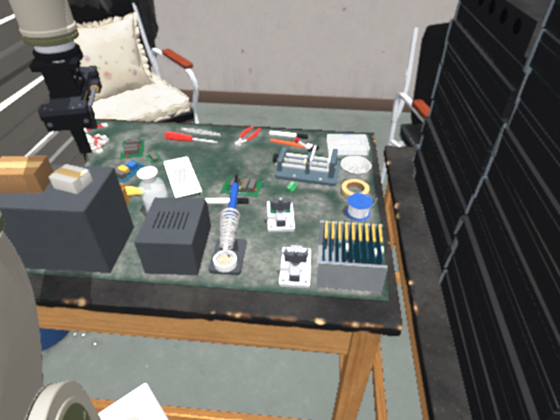

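View pics/top0.png

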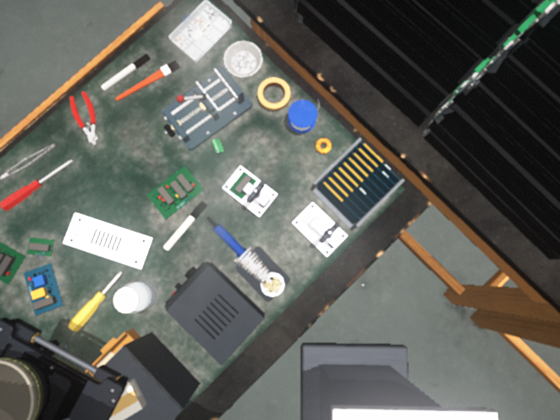

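The two white-based clamps are at about (250,190) and (320,228) in the top view. The first one shows green, so I'll enlarge both.

```bash
python3 - <<'E'
import cv2, numpy as np
f=np.load("top0.npz"); im=f["img"][150:270,210:360,::-1]
cv2.imwrite("pics/t0c.png",cv2.resize(im,None,fx=5,fy=5,interpolation=cv2.INTER_CUBIC))
f=np.load("scene0.npz"); im=f["img"][185:295,250:400,::-1]
cv2.imwrite("pics/s0c.png",cv2.resize(im,None,fx=5,fy=5,interpolation=cv2.INTER_CUBIC))
E
```

```text
(no output)
```

View pics/t0c.png

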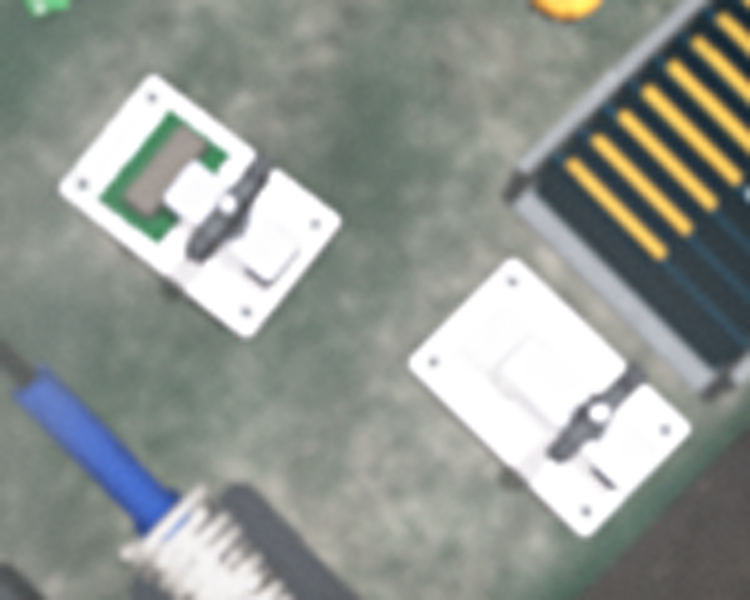

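View pics/s0c.png

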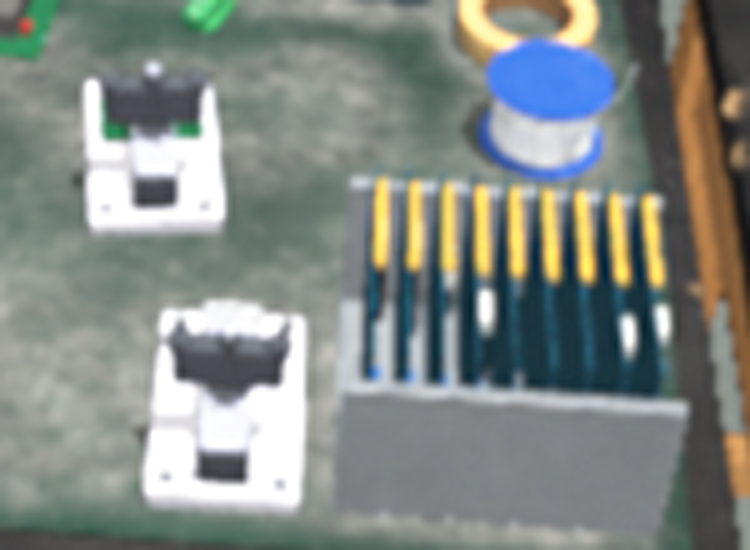

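The crop shows the board clamp, with green PCB, at top crop (200,205). Its nut bar runs from about (262,165) to (195,250), with the stud at (228,203). The other clamp holds the silvery sink. Next I'll measure.

```bash
cat > h.py <<'E'
import numpy as np
def ray(f,u,v,z):
    d=np.linalg.inv(f["mtx"])@[u,v,1]; R=f["R"];c=-R.T@f["t"]; d=R.T@d
    return c+d*(z-c[2])/d[2]
def dep(f,u,v):
    zz=f["range_z"][int(round(v)),int(round(u))]
    return f["R"].T@(np.linalg.inv(f["mtx"])@[u,v,1]*zz-f["t"])
E
python3 - <<'E'
import numpy as np
from h import *
f=np.load("top0.npz")
g=lambda x,y:((x+.5)/5-.5+210,(y+.5)/5-.5+150)
for n,p,z in [("stud",(228,203),.078),("end1",(265,160),.072),("end2",(193,252),.072),("c1",(152,75),.012),("c2",(340,222),.012),("c3",(248,336),.012),("c4",(60,187),.012),("sinkstud",(600,411),.078),("s1",(640,368),.072),("s2",(556,455),.072),("rackcorner",(515,190),.05)]:
    u=g(*p); print(n,np.round(ray(f,*u,z),4),np.round(dep(f,*u),4))
c=-f["R"].T@f["t"];print("cam",c)
# height map around board nut
u0,v0=256,191
for v in range(v0-10,v0+14,2):print([int(1000*dep(f,u,v)[2]) for u in range(u0-12,u0+14,2)])
f=np.load("scene0.npz")
g=lambda x,y:((x+.5)/5-.5+250,(y+.5)/5-.5+185)
for p in [(153,70),(108,92),(200,95)]:
    u=g(*p); print(np.round(ray(f,*u,.074),4),np.round(dep(f,*u),4))
E
```

```text
stud [0.5619 0.3157 0.078 ] [0.5625 0.3159 0.075 ]
end1 [0.5801 0.3021 0.072 ] [0.5807 0.3022 0.0688]
end2 [0.5437 0.329  0.072 ] [0.544  0.3291 0.0703]
c1 [0.6276 0.3516 0.012 ] [0.6301 0.3524 0.0015]
c2 [0.5667 0.2725 0.012 ] [5.687e-01 2.725e-01 4.000e-04]
c3 [0.5189 0.3094 0.012 ] [0.5192 0.3095 0.0097]
c4 [0.5796 0.3883 0.012 ] [0.58   0.3886 0.0098]
sinkstud [0.4845 0.174  0.078 ] [0.4848 0.1736 0.0747]
s1 [0.5016 0.158  0.072 ] [ 0.5097  0.1478 -0.0017]
s2 [0.4681 0.19   0.072 ] [0.4681 0.1899 0.0712]
rackcorner [0.5739 0.2038 0.05  ] [0.5756 0.203  0.0411]
cam [0.40736723 0.27650201 0.92610942]
[23, 27, 23, 15, 14, 15, 8, 11, 66, 67, 2, 2, -1]
[29, 23, 35, 15, 14, 13, 8, 10, 69, 70, 0, 0, 0]
[23, 38, 36, 37, 14, 10, 13, 68, 70, 68, 10, 3, 1]
[32, 39, 37, 35, 36, 13, 68, 69, 68, 60, 12, 10, 2]
[36, 36, 37, 36, 36, 71, 66, 68, 63, 14, 11, 8, 9]
[36, 38, 37, 37, 70, 73, 70, 926, 9, 9, 12, 12, 8]
[16, 37, 36, 38, 69, 70, 69, 49, 40, 13, 12, 13, 12]
[16, 12, 36, 68, 68, 67, 49, 40, 34, 36, 36, 11, 14]
[11, 9, 69, 68, 66, 57, 41, 37, 35, 38, 32, 36, 10]
[12, 69, 71, 69, 61, 38, 37, 36, 38, 38, 37, 35, 36]
[9, 65, 69, 67, 12, 11, 34, 36, 37, 36, 38, 37, 25]
[13, 10, 15, 11, 9, 11, 15, 32, 35, 36, 35, 32, 9]
[0.5624 0.3154 0.074 ] [0.5614 0.3141 0.0753]
[0.5371 0.3161 0.074 ] [0.5437 0.3247 0.0649]
[0.5675 0.2886 0.074 ] [0.5802 0.3033 0.0577]
```

```bash
python3 - <<'E'
import numpy as np
f=np.load("top0.npz")
v,u=np.mgrid[0:420,0:560]; z=f["range_z"]; 
P=np.stack([u,v,np.ones_like(u)],-1)@np.linalg.inv(f["mtx"]).T*z[...,None]
W=(P-f["t"])@f["R"]; ok=z>0
for x in np.arange(.2,.85,.05):
    r=[]
    for y in np.arange(.1,.7,.05):
        m=ok&(abs(W[...,0]-x)<.025)&(abs(W[...,1]-y)<.025)&(W[...,2]<.6)
        r.append(int(1000*np.percentile(W[...,2][m],98)) if m.sum()>3 else None)
    print(round(x,2),r)
E
```

```text
0.2 [-751, -751, -755, None, 1, 2, 169, 174, 334, 336, None, 5]
0.25 [-752, -759, None, 2, 2, 102, 102, 335, 462, 454, 114, 5]
0.3 [-756, None, 2, 2, 102, 103, 103, 102, 548, 483, 336, 316]
0.35 [None, 2, 2, 29, 101, 103, 103, 102, 118, 120, 335, 334]
0.4 [2, 3, 4, 31, 81, 101, 102, 99, 75, 90, 15, 5]
0.45 [2, 38, 69, 4, 90, 106, 102, 5, 15, 16, 17, 17]
0.5 [87, 87, 68, 13, 10, 110, 120, 16, 13, 15, 16, 17]
0.55 [91, 91, 89, 4, 71, 69, 10, 20, 21, 5, 4, 5]
0.6 [91, 91, 88, 4, 68, 37, 13, 21, 21, 5, 5, 4]
0.65 [91, 89, 11, 4, 4, 4, 12, 41, 4, 5, 4, 7]
0.7 [3, 11, 41, 41, 5, 9, 55, 52, 53, 5, 5, 10]
0.75 [2, 3, 42, 42, 19, 67, 77, 95, 52, 4, 6, 9]
0.8 [301, 2, 3, 19, 19, 67, 69, 66, 4, 8, 15, 16]
```

```bash
python3 -m inch '[[0,0,0.8,0,0,0,87],[0,0,0.8,0,0,0,87],[0,0,0.68,0,0,0,87],[0,0,0,0,1,0,87],[0,0,0,0,1,0,87],[0,0,0,0,1,0,87],[0,0,0,0,1,0,87],[0,0,0,0,1,0,70],[0,0,0,0,1,0,60],[0,0,0,0,0.8,0,60]]'
```

```text
time: 1.1
ee_pos: [0.4344, 0.4393, 0.2222]
orientation: [3.141, 0.001, 0.924]
ft_force: [-0.5, -0.4, -0.3]
opening: 0.811
```

```bash
python3 - <<'E'
import numpy as np
for n in("top0","scene0"):
    f=np.load(n+".npz")
    v,u=np.mgrid[0:420,0:560]; z=f["range_z"]
    P=np.stack([u,v,np.ones_like(u)],-1)@np.linalg.inv(f["mtx"]).T*z[...,None]
    W=((P-f["t"])@f["R"])[z>0]
    d=np.hypot(W[:,0]-.562,W[:,1]-.3156)
    for lo in(.08,.09,.1,.105,.11,.115,.12):
        m=(d<.16)&(W[:,2]>lo)&(W[:,2]<.25)
        print(n,lo,m.sum(),d[m].min() if m.any() else None, W[m][np.argsort(d[m])[:3]].round(3).tolist())
E
```

```text
top0 0.08 875 0.09384020688187754 [[0.495, 0.381, 0.108], [0.493, 0.379, 0.109], [0.491, 0.377, 0.107]]
top0 0.09 519 0.09384020688187754 [[0.495, 0.381, 0.108], [0.493, 0.379, 0.109], [0.491, 0.377, 0.107]]
top0 0.1 250 0.09384020688187754 [[0.495, 0.381, 0.108], [0.493, 0.379, 0.109], [0.491, 0.377, 0.107]]
top0 0.105 183 0.09384020688187754 [[0.495, 0.381, 0.108], [0.493, 0.379, 0.109], [0.491, 0.377, 0.107]]
top0 0.11 134 0.0950760036714485 [[0.492, 0.38, 0.112], [0.49, 0.378, 0.113], [0.489, 0.377, 0.112]]
top0 0.115 62 0.09766103189357753 [[0.488, 0.38, 0.116], [0.487, 0.378, 0.116], [0.49, 0.383, 0.116]]
top0 0.12 14 0.10050531787868708 [[0.497, 0.392, 0.121], [0.504, 0.398, 0.121], [0.498, 0.394, 0.121]]
scene0 0.08 556 0.09214022480072659 [[0.492, 0.376, 0.111], [0.492, 0.375, 0.109], [0.494, 0.378, 0.111]]
scene0 0.09 376 0.09214022480072659 [[0.492, 0.376, 0.111], [0.492, 0.375, 0.109], [0.494, 0.378, 0.111]]
scene0 0.1 150 0.09214022480072659 [[0.492, 0.376, 0.111], [0.492, 0.375, 0.109], [0.494, 0.378, 0.111]]
scene0 0.105 113 0.09214022480072659 [[0.492, 0.376, 0.111], [0.492, 0.375, 0.109], [0.494, 0.378, 0.111]]
scene0 0.11 79 0.09214022480072659 [[0.492, 0.376, 0.111], [0.494, 0.378, 0.111], [0.487, 0.372, 0.11]]
scene0 0.115 38 0.0963759494903554 [[0.491, 0.38, 0.117], [0.495, 0.386, 0.12], [0.494, 0.385, 0.115]]
scene0 0.12 12 0.09869972095569582 [[0.498, 0.391, 0.121], [0.504, 0.396, 0.121], [0.5, 0.393, 0.122]]
```

```bash
python3 -m inch '[[0,0,0,-0.2,1,0,60],[0,0,0,-0.2,1,0,60],[0,0,0,-0.2,1,0,60],[0,0,0,-0.2,1,0,60],[0,0,0,0,1,0,60],[0,0,0,0,0.2,1,60],[0,0,0,0,0,1,60],[0,0,0,0,0,0,60],[0,0,0,0,0,0,60],[0,0,0,0,0,0,60]]'
python3 - <<'E'
from rig import manip, grab_frame
import cv2, numpy as np
for n in("wrist","scene"):
    f=grab_frame(n); cv2.imwrite(f"pics/{n}1.png",f["img"][:,:,::-1]); np.savez(f"{n}1.npz",**f)
s=manip.observe()
for k in("time","ee_pos","orientation","joint_positions"):print(k,s[k].round(4) if k!="time" else s[k])
E
```

```text
time: 2.1
ee_pos: [0.5436, 0.3286, 0.1644]
orientation: [3.141, -0.002, 0.926]
ft_force: [0.1, 0.4, 0.4]
opening: 0.69
time 2.2
ee_pos [0.5436 0.3286 0.1644]
orientation [ 3.141e+00 -2.600e-03  9.255e-01]
joint_positions [-0.7238  0.3854  0.1401  1.5195 -0.0558  1.238   0.3498]
```

View pics/wrist1.png

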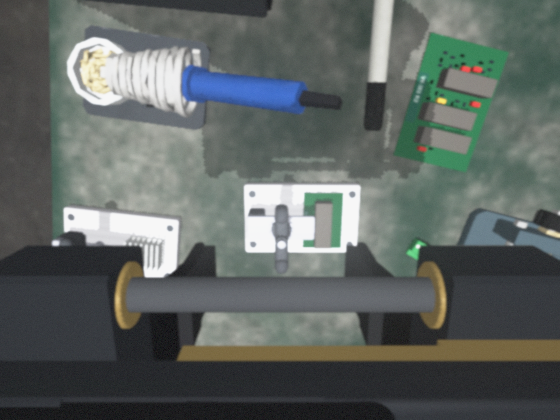

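View pics/scene1.png

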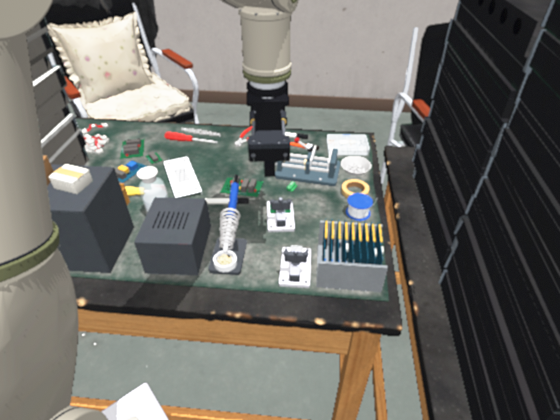

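The wrist view shows the board clamp's nut at (282,240), with its wing vertical and centred between the jaws. The finned sink clamp is at left (120,240). The soldering iron is about 0.12 m high and 92 mm from the axis, so I'll grip a little high (TCP 55 mm) to keep the body above it.

```bash
python3 -m inch '[[0,0,0,0,0.75,0,60],[0,0,0,0,0,0.8,60],[0,0,0,0,0,0.8,60],[0,0,0,0,0,0.8,60],[0,0,0,0,0,0.6,60],[0,0,0,0,0,0.4,60],[0,0,0,0,0,0.24,60],[0,0,0,0,0,0,60],[0,0,0,0,0,0,60],[0,0,0,0,0,0,60]]'
python3 - <<'E'
from rig import manip, grab_frame
import cv2, numpy as np
for n in("wrist","top"):
    f=grab_frame(n); cv2.imwrite(f"pics/{n}2.png",f["img"][:,:,::-1]); np.savez(f"{n}2.npz",**f)
E
```

```text
time: 3.2
ee_pos: [0.5617, 0.3147, 0.0545]
orientation: [3.141, -0.002, 0.925]
ft_force: [0.2, 0.4, 0.5]
opening: 0.691
```

View pics/wrist2.png

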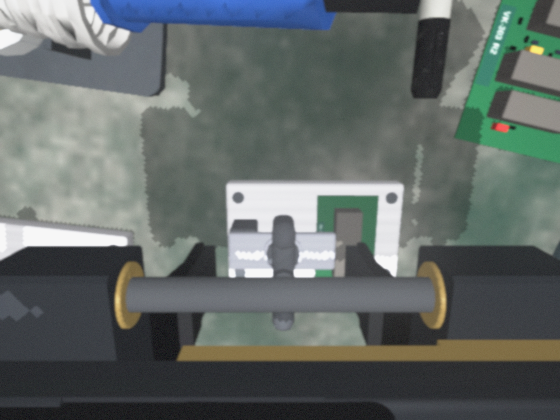

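View pics/top2.png

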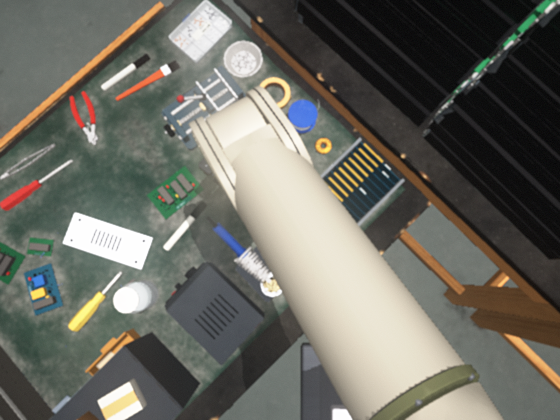

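The nut at (283,270) lies between the fingers, which are at (205) and (357), and it is upright. Closing.

```bash
python3 -m inch '[[0,0,0,0,0,0,30],[0,0,0,0,0,0,20],[0,0,0,0,0,0,12],[0,0,0,0,0,0,0],[0,0,0,0,0,0,0],[0,0,0,0,0,0,0],[0,0,0,0,0,0,0],[0,0,0,0,0,0,0],[0,0,0,0,0,0,0],[0,0,0,0,0,0,0]]'
python3 -c "
from rig import manip;s=manip.observe();print(s['torque'],s['ft_force'],s['joint_efforts'])"
# small trial: tool +z = clockwise from above, 3 deg
python3 -m inch '[[0,0,0.15,0,0,0,0],[0,0,0.15,0,0,0,0],[0,0,0.15,0,0,0,0],[0,0,0.15,0,0,0,0],[0,0,0,0,0,0,0],[0,0,0,0,0,0,0],[0,0,0,0,0,0,0],[0,0,0,0,0,0,0],[0,0,0,0,0,0,0],[0,0,0,0,0,0,0]]'
python3 -c "
from rig import manip;s=manip.observe();print(s['torque'],s['ft_force'],s['joint_efforts'])"
```

```text
time: 4.3
ee_pos: [0.5622, 0.316, 0.0536]
orientation: [3.141, -0.004, 0.926]
ft_force: [6.7, 5.4, -5.8]
opening: 0.111
[ 1.28498134 -1.52560095 -0.06261422] [ 6.65370102  5.40038634 -5.84369994] [ 1.32895533e+00 -7.06810284e+01  5.20993486e+00 -3.16485858e+01
  5.38618751e-01  3.14766325e+00  4.68128070e-02]
time: 5.3
ee_pos: [0.5623, 0.3161, 0.0536]
orientation: [3.141, -0.004, 0.874]
ft_force: [7.8, 6.5, -6.5]
opening: 0.111
[ 1.33680487 -1.55732679 -0.0455423 ] [ 7.78510541  6.46611243 -6.49145911] [ 1.37613595e+00 -7.06983232e+01  5.45621753e+00 -3.15597367e+01
  5.11217136e-01  3.23798686e+00 -1.34337059e-02]
```

```bash

python3 -m inch '[[0,0,0.25,0.03,0,0,0],[0,0,0.25,0.02,0,0,0],[0,0,0.25,0,0,0,0],[0,0,0.25,0,0,0,0],[0,0,0,0,0,0,0],[0,0,0,0,0,0,0],[0,0,0,0,0,0,0],[0,0,0,0,0,0,0],[0,0,0,0,0,0,0],[0,0,0,0,0,0,0]]'
python3 -c "
from rig import manip, grab_frame;s=manip.observe();print(s['torque'],s['ft_force'],s['joint_efforts'])
import cv2
f=grab_frame('wrist');cv2.imwrite('pics/wrist3.png',f['img'][:,:,::-1])"
```

```text
time: 6.3
ee_pos: [0.5624, 0.3161, 0.0536]
orientation: [-3.141, -0.002, 0.785]
ft_force: [3.7, 4.6, -1.3]
opening: 0.11
[ 0.87659374 -0.7847259  -0.05808115] [ 3.71905439  4.63763088 -1.26141463] [ 1.37069587e+00 -6.87793422e+01  5.76738060e+00 -3.22066641e+01
  5.82103841e-01  1.82135660e+00  3.26158258e-02]
```

View pics/wrist3.png

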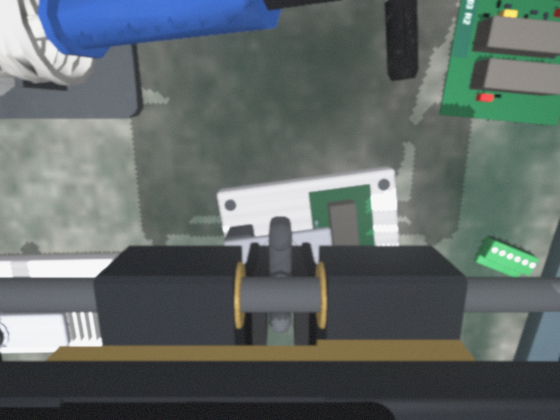

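The nut follows the fingers clockwise by 8° with no torque build-up (about 0.06 N m). I'll continue that way and watch the torque.

```bash

python3 -m inch '[[0,0,0.3,0,0,0,0],[0,0,0.3,0,0,0,0],[0,0,0.3,0,0,0,0],[0,0,0.3,0,0,0,0],[0,0,0,0,0,0,0],[0,0,0,0,0,0,0],[0,0,0,0,0,0,0],[0,0,0,0,0,0,0],[0,0,0,0,0,0,0],[0,0,0,0,0,0,0]]'
python3 -c "
from rig import manip, grab_frame;s=manip.observe();print(s['torque'],s['joint_positions'])"
```

```text
time: 7.35
ee_pos: [0.5625, 0.3162, 0.0536]
orientation: [-3.141, -0.002, 0.68]
ft_force: [4.9, 6.1, -2.7]
opening: 0.112
[ 1.00214525 -0.96517531 -0.02950274] [-0.72256735  0.51236707  0.18392312  1.59362049 -0.10446976  1.0435031
  0.17081664]
```

```bash
python3 - <<'E'
import numpy as np
for n in("top0","scene0"):
    f=np.load(n+".npz")
    v,u=np.mgrid[0:420,0:560]; z=f["range_z"]
    P=np.stack([u,v,np.ones_like(u)],-1)@np.linalg.inv(f["mtx"]).T*z[...,None]
    W=((P-f["t"])@f["R"])[z>0]
    r=W[:,:2]-[.5625,.3162]; 
    for dg in(45,50,55,60):
        a=np.deg2rad(53-dg); c,s=np.cos(a),np.sin(a)
        x=r@[c,s]; y=r@[s,-c]
        m=(abs(x)<.1)&(abs(y)<.043)&(W[:,2]<.25)&(W[:,2]>.08)
        print(n,dg,m.sum(),W[m][:,2].max() if m.any() else None)
E
```

```text
top0 45 1 0.08844896191849635
top0 50 14 0.10041070331612338
top0 55 31 0.10408580816608537
top0 60 52 0.10808788445479027
scene0 45 3 0.08761515334126976
scene0 50 12 0.09679103813411732
scene0 55 34 0.1056213905713393
scene0 60 49 0.1120470614513753
```

Even with margins the body, at 124 mm, clears everything under it: at most 106 mm high at 55°. Turning another 41°, to about 55° in all.

```bash

python3 -m inch '[[0,0,0.5,0,0,0,0],[0,0,0.5,0,0,0,0],[0,0,0.5,0,0,0,0],[0,0,0.5,0,0,0,0],[0,0,0.5,0,0,0,0],[0,0,0.5,0,0,0,0],[0,0,0.5,0,0,0,0],[0,0,0.5,0,0,0,0],[0,0,0,0,0,0,0],[0,0,0,0,0,0,0]]'
python3 -c "
from rig import manip, grab_frame;s=manip.observe();print(s['torque'],s['joint_positions'])"
```

```text
time: 8.35
ee_pos: [0.5628, 0.3164, 0.0536]
orientation: [-3.141, -0.002, 0.331]
ft_force: [6.4, 5.6, -4.2]
opening: 0.109
[ 1.18633324 -1.31614007 -0.14633256] [-0.77462635  0.51738238  0.2528138   1.5965332  -0.1440372   1.04335581
 -0.15020094]
```

```bash

python3 -m inch '[[0,0,0.5,0,0,0,0],[0,0,0.5,0,0,0,0],[0,0,0.5,0,0,0,0],[0,0,0.5,0,0,0,0],[0,0,0.5,0,0,0,0],[0,0,0.5,0,0,0,0],[0,0,0.5,0,0,0,0],[0,0,0.5,0,0,0,0],[0,0,0.2,0,0,0,0],[0,0,0,0,0,0,0]]'
python3 -c "
from rig import manip, grab_frame;s=manip.observe();print(s['torque'],s['joint_positions'])
import cv2
f=grab_frame('wrist');cv2.imwrite('pics/wrist4.png',f['img'][:,:,::-1])"
```

```text
time: 9.35
ee_pos: [0.5632, 0.3165, 0.0536]
orientation: [-3.14, -0.003, -0.036]
ft_force: [8.3, 6.8, -6.5]
opening: 0.112
[ 1.26586899 -1.73164972  0.00777893] [-0.82944948  0.52489844  0.3262569   1.59958422 -0.18688625  1.04443445
 -0.48658636]
```

View pics/wrist4.png

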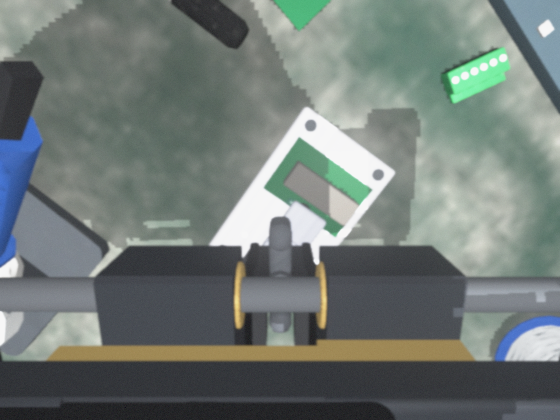

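The nut at (281,275) is still flush between the pads and has turned about 55° relative to the plate. Now releasing and rising straight up.

```bash

python3 -m inch '[[0,0,0,0,0,0,20],[0,0,0,0,0,0,40],[0,0,0,0,0,0,60],[0,0,0,0,0,0,60],[0,0,0,0,0,0,60],[0,0,0,0,0,-0.3,60],[0,0,0,0,0,-0.8,60],[0,0,0,0,0,-1,60],[0,0,0,0,0,-1,60],[0,0,0,0,0,-1,60]]'
python3 -m inch '[[0,0,0,0,0,-1,60],[0,0,0,1,0,-0.5,60],[0,0,0,1,0,0,60],[0,0,0,1,0,0,60],[0,0,0,1,-0.5,0,60],[0,0,0,0,-1,0,60],[0,0,0,0,-1,0,60],[0,0,0,0,-1,0,60],[0,0,0,0,-1,0,60],[0,0,0,0,0,0,60]]'
python3 - <<'E'
from rig import manip, grab_frame
import cv2, numpy as np
f=grab_frame("top");np.savez("top5.npz",**f); cv2.imwrite("pics/top5.png",f["img"][:,:,::-1])
cv2.imwrite("pics/top5c.png",cv2.resize(f["img"][150:270,210:360,::-1],None,fx=5,fy=5,interpolation=cv2.INTER_CUBIC))
f=grab_frame("scene");im=f["img"][185:295,250:400,::-1]
cv2.imwrite("pics/s5c.png",cv2.resize(im,None,fx=5,fy=5,interpolation=cv2.INTER_CUBIC))
E
```

```text
time: 10.4
ee_pos: [0.5621, 0.3153, 0.1784]
orientation: [-3.141, -0.001, -0.035]
ft_force: [0.2, -0.4, 0.2]
opening: 0.685
time: 11.4
ee_pos: [0.6845, 0.4514, 0.2203]
orientation: [-3.14, 0.002, -0.03]
ft_force: [-0.1, 0.5, -1.1]
opening: 0.688
```

View pics/top5c.png

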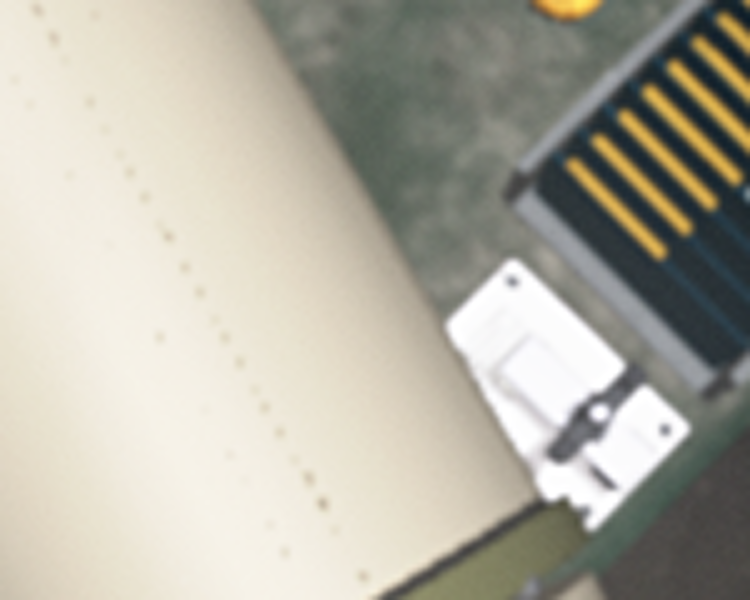

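View pics/s5c.png

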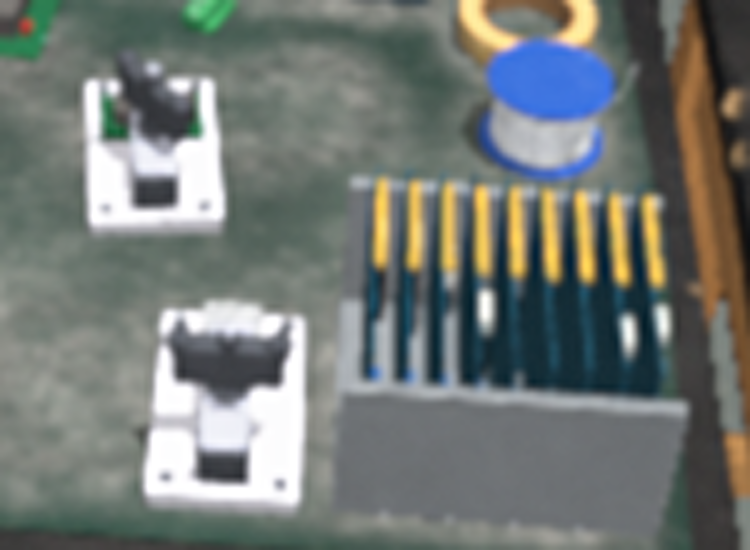

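In the scene crop the board nut, at (155,100), now stands askew, and the sink nut at (230,355) is unchanged. The arm hides the board nut in the top view, so I'll move it aside and measure.

```bash

python3 -m inch '[[0,0,0,0,-1,0,60],[0,0,0,0,-1,0,60],[0,0,0,0,-1,0,60],[0,0,0,-0.5,-1,0,60],[0,0,0,-1,-1,0,60],[0,0,0,-1,-1,0,60],[0,0,0,-1,-0.5,0,60],[0,0,0,-1,0,0,60],[0,0,0,-1,0,0,60],[0,0,0,0,0,0,60]]'
python3 - <<'E'
from rig import manip, grab_frame
import cv2, numpy as np
f=grab_frame("top");np.savez("top6.npz",**f)
cv2.imwrite("pics/top6c.png",cv2.resize(f["img"][150:270,210:360,::-1],None,fx=5,fy=5,interpolation=cv2.INTER_CUBIC))
v,u=np.mgrid[0:420,0:560]
def ang(f,c):
    z=f["range_z"];P=np.stack([u,v,np.ones_like(u)],-1)@np.linalg.inv(f["mtx"]).T*z[...,None]
    W=((P-f["t"])@f["R"])[z>0]
    m=(np.hypot(W[:,0]-c[0],W[:,1]-c[1])<.03)&(W[:,2]>.058)&(W[:,2]<.085)
    w,V=np.linalg.eigh(np.cov(W[m][:,:2].T)); d=V[:,1]
    return m.sum(),np.rad2deg(np.arctan2(d[1],d[0]))%180
for n in("top0","top6"):
    g=np.load(n+".npz");print(n,ang(g,(.562,.3156)),ang(g,(.4845,.174)))
E
```

```text
time: 12.5
ee_pos: [0.5243, 0.6471, 0.2228]
orientation: [-3.141, 0.003, -0.032]
ft_force: [-0.7, 0.6, 0.1]
opening: 0.693
top0 (np.int64(138), np.float64(142.83308530424054)) (np.int64(141), np.float64(135.92951347832198))
top6 (np.int64(143), np.float64(87.43033817669381)) (np.int64(142), np.float64(136.12364580936966))
```

View pics/top6c.png

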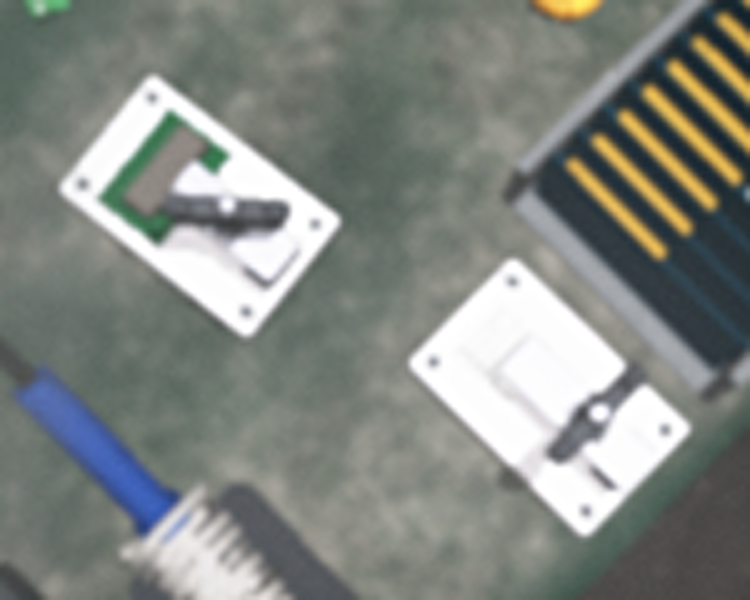

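The board nut bar, at (228,208), has turned 55° clockwise. The sink nut is unchanged and the robot is clear.

```bash
python3 -c "
from rig import manip;print(manip.close_job())"
```

```text
the job is handed in; nothing more can be done
None
```

The circuit board clamp's wing nut is slackened. It turned about 55° clockwise seen from above (an eighth of a turn is 45°). I then let go, moved the arm clear and handed the job in at about 12.6 s.

- **Which way it gives:** I tried clockwise first. The nut followed the fingers past the 0.1–0.2 rad hard-stop range with no torque building up, so I kept turning that way.
- **Final check from the top camera:** the board nut's bar went from 142.8° to 87.4°. The heat sink clamp's nut was unchanged (135.9° before, 136.1° after, which is within measurement noise).
- **Forces:** wrist force readings, taken at the end of each move, stayed under about 13 N. No check failed or disagreed. The nearby soldering iron was cleared by calculation, and I saw no sign of contact.

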